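Square a servo foot into the drilling jig and hold it home

ROBOT

A 7-joint arm with a two-finger parallel gripper is mounted at the origin on the work surface. World frame = base frame: x ahead of the robot, y to its left, z up, the work surface at z = 0. Lengths are in m, angles in rad, forces in N, time in s.
With the tool pointing down it reaches from about 0.35 to 0.9 m from the base axis. Payload 19.9 kg.
Tool frame: the origin (TCP) lies between the finger pads; the fingertips stand 17 mm ahead of it and the grasp point (between the pads) lies 2 mm behind it; x points along the fingers, z is the direction in which the jaws open and shut, and the axes are right-handed (so a half turn about x gives the same grasp; the last joint's range is limited). The gripper opens to 94 mm and grips with 3 to 60 N. Pads are 16 mm wide; open, the fingers measure 119 mm over their backs; the gripper's body (75 mm by 177 mm) begins 78 mm behind the grasp point.
Start: joints at [-1.179, 0.417, -0.01, 1.614, 0.005, 1.111, -0.053], TCP at [0.262, 0.567, 0.222] pointing down, gripper open.
Joint ranges: [-2.81, 2.81], [-0.39, 2.02], [-1.27, 1.25], [0.06, 2.57], [-1.19, 4.33], [0.19, 2], [-2.82, 2.82]. Speed limits (rad/s): [1.89, 1.89, 2.39, 2.39, 3.01, 3.01, 3.01].

INTERFACE

Orientations are given as a rotation vector (axis times angle).
In Python, from bench import env, viewer, job gives the robot as it stands.
- The arm moves only by the shell command python3 -m handwheel 'ROWS' [FORCE]. ROWS is JSON, one flat list of numbers, 5 for each row, row after row: the opening, from 0 (shut) to 1 (fully open), then the shift along the tool's x, y, z normalised to -1 to 1, where 1 is 0.5 m, then the turn about the tool's x normalised to -1 to 1, where 1 is pi/4 rad. In form: [fingers, dx, dy, dz, turn, fingers, dx, dy, dz, turn, ...]. A call has 1 to 8 rows; each row is the pose to reach, as a shift and turn from the pose commanded when the call began, along the tool's axes at that moment; what a row does not reach only later rows make up. A row lasts 1/10 s, in which the tool goes at most 50 mm and 8.59 degrees, less where a joint would pass 70% of its speed; a pose out of reach is approached as far as the arm can. A call with a number of a shift or a turn outside -1 to 1 is refused whole. A call with a gripper value outside its range is refused whole. The fingers move at their own pace and stop on an object; FORCE is the grip in N (left out, the last holds). Time passes only in rows, so rows that repeat a pose let the fingers close. It gives the time, the measured TCP pose, the force and the opening at its end, in the units of the state.
- env.get_state(): the state, without advancing time (a new reading comes with each control period).
- viewer.read_camera(name): name is "side" or "top" or "wrist"; returns the picture (420x560x3 uint8, red, green, blue); there is no depth.
- viewer.get_calibration(name): a dict with "fov_y" (degrees; the focal length in pixels is half the picture's height over the tangent of half this angle, whatever the lens; pixels are square), "cx", "cy" (the principal point, pixels), "D" ([k1, k2, p1, p2, k3] as OpenCV has them; the pictures are not rectified), "world_from_camera" (4x4, takes a point from camera to world coordinates). Camera axes: x right, y down, z forward; pixel columns grow to the right and rows downward; lengths in m; the calibration is good to about 2 mm. A picture is of the moment at which its call begins: read the wrist's pose just before it. get_calibration takes no time and is no camera call; for the wrist camera it gives the pose at the moment of the call.
- job.close_job(): hands the job in, once; it reports no verdict.
The state is a dict: "time_s": time; "qpos": joint angles; "qvel": joint speeds; "tau": joint torques, N m; "position": TCP position; "eef_rot": TCP orientation; "contact_force": force on the tool from outside, world axes, zero at the start; "torque": the same for the moment, N m; "gripper_width": finger opening in m.
Only numpy, scipy, OpenCV 4.12 (cv2) and the standard library are available. Lean on these libraries where they do the work, as an engineer would, in place of code of your own. Each camera call takes 0.05 s, during which the arm holds its last target.

TASK

I am about to drill the white plate under this servo: flip the jig's stop fully down in front of the fence, lay the servo foot flat on the jig board with a long edge of its plate to the fence and the servo's shaft end away from the stop, and press the plate home so that it bears firmly against the fence and the stop at the same time. Finish still holding it pressed into that corner, do not let go; leave everything else on the bench where it is.

Things in the scene. Friction and masses are not known exactly. Their poses are not given: they have to be found in the camera images.
- jig: Drilling jig: plywood board 200 mm (its x) by 330 mm (its y), 12 mm thick, fixed to the bench, turned a little. Origin: centre of its underside, at bench level; x points away from the robot to the fence, y along the fence to the robot's left, z up.
- fence: Straight slotted aluminium fence on the far part of the board, 330 mm long (along the jig's y), 40 mm deep, 20 mm high. Origin: at the foot of its front face (towards the robot), middle of its length, on the board's top; axes as the jig's. Front face at x = 0, the fence behind it at +x.
- stop_carriage: Steel carriage (+-20 mm in y, 20 to 52 mm above the board, x 0 to 41 mm) with a black knob, locked on the fence; carries the flip stop. Origin: on the board's top, in the plane of the fence's front face, at the middle of the stop arm's thickness; axes as the jig's. Stop down, the corner to use is on the -y side: fence face x = 0, stop face y = -7 mm.
- flip_stop (a joint): Hinge (rad) of the stop arm, an aluminium block 14 mm thick; axis along y at x = 8, z = 32 mm of the carriage frame. 0 = fully down on its end stop, arm at x -50 to -4, z 2 to 40 mm. Larger = swung up, lower end out towards the robot and up; starts at 0.75 to 1.2, limit 1.3 (arm top 90 mm over the board). Friction-held, stays where left, about 0.05 N m.
- stop_end (a point): Point on the arm, 46 mm from the hinge line, on the face that is its level top when down (8 mm over the hinge line) and its back when up. Swing it from there: hook a fingertip behind this face or pinch the 14 mm, and follow an arc about the hinge, towards the robot and down; pressed straight down near the hinge while up, it binds.
- servo_foot_center (a point): Centre, half-way up (27 mm over the underside) of the servo foot: white plate 80 (x) by 100 (y) by 10 mm with a black servo upright on its middle, 54 mm high in all, about 110 g. Servo body 20 mm wide (x) by 40.5 (y), up to 48 mm; ears widen it to 54 mm in y only, at 37 to 39.5 mm. Grip it across the 20 mm. z up. In place its axes are parallel to the jig's, same senses.
- servo_foot_shaft (a point): Top centre of the white round horn (20 mm diameter) on the servo's shaft, 10 mm from the foot's centre towards its -y side, 54 mm above the underside: marks the shaft end.
- micro_servo: Bystander: small grey servo, 32 x 12 x 30 mm, standing at the left end of the jig board. Origin: centre of its underside.
- breadboard: Bystander: white plug-in breadboard with a few parts, 55 x 84 x 17 mm. Origin: centre of its underside.
- caliper: Bystander: steel caliper lying flat, 235 mm long, 10 mm high. Origin: under the middle of its beam.
- screwdriver: Bystander: screwdriver with a black handle, 170 mm long, lying on the bench.
- gear_motor: Bystander: yellow plastic gear motor, about 90 x 40 x 19 mm. Origin: under the middle of its gearbox.
- glue_gun: Bystander: black hot-glue gun lying on its side, about 215 x 135 x 34 mm. Origin: under the middle of its barrel.
Not all that is in view belongs to the job. Of the things shaped like the part that bears servo_foot_center, the white one is meant.

How it is judged:
On the way, in this order (a step that is already met when the one before it is completed fails the run):
1. the flip stop is fully down (value of joint flip_stop below 0.06 rad), for 0.2 s.
2. the servo foot is pressed against the fence and the stop at once (value of joint flip_stop below 0.06 rad and contact force between servo_foot and fence above 1.5 N and contact force between servo_foot and stop_carriage above 1.5 N), for 0.2 s.
At the end, for the whole second after the job is handed in: Fingers still on the foot; stop down (0.06 rad); foot flat (3 mm, 0.05 rad) and square (0.05 rad), shaft end away from the stop, within 4 mm of the fence and 5 mm of the stop, pressing on the fence and on the stop with over 1.5 N each, at rest through the last second (all of step 2 and contact force between the fingers and servo_foot above 1.5 N and angle between the y axis of servo_foot_center and the y axis of stop_carriage, either way round below 0.05 rad and angle between servo_foot_center's own z axis and vertical below 0.05 rad and z of servo_foot_center in the frame of stop_carriage between 0.024 and 0.03 m and x of servo_foot_center in the frame of stop_carriage above -0.044 m and y of servo_foot_center in the frame of stop_carriage above -0.062 m and y of servo_foot_shaft in the frame of stop_carriage below -0.06 m and linear speed of servo_foot below 0.01 m/s); the arm keeps its last pose, push and grip.
It fails at once if another thing on the bench is moved by more than 25 mm (distance of any of micro_servo, breadboard, caliper, screwdriver, gear_motor, glue_gun from where it was at the start of the episode above 0.025 m).
It also fails if it takes over 64 s, if anything falls off the work surface, if the arm or the gripper's body presses on something with over 40 N, if the wrist force passes 120 N, or if a joint passes its speed limit or range.

## Working session

There is one attempt and no reset: what is moved stays moved. The work goes in short steps, Python scripts to look and compute and a shell command to move; the robot and the scene stay as the last step left them, time stands still between calls to the robot, and variables do not carry over. Pictures are saved under pics/ and viewed, and the job is handed in when it is done.

```bash
ls; mkdir -p pics
python3 - <<'E'
from bench import env, viewer, job
import cv2
s=env.get_state(); print(s)
for n in ["side","top","wrist"]:
    c=viewer.get_calibration(n); print(n,c)
    im=viewer.read_camera(n); cv2.imwrite(f"pics/{n}0.png",im[:,:,::-1])
E
```

```text
pics
{'time_s': 0.0, 'qpos': array([-1.17953221,  0.41797164, -0.010353  ,  1.61418927,  0.00469999,
        1.11065084, -0.0529654 ]), 'qvel': array([ 8.23117766e-04, -2.64411949e-05, -9.10779773e-04,  6.65229387e-04,
        3.30592442e-03,  4.11193457e-05, -9.64378183e-04]), 'tau': array([ 2.07618934e-03, -8.51274705e+01,  6.40008152e-01, -4.25993192e+01,
       -4.86760098e-02,  1.86881830e-02,  8.16222132e-05]), 'position': array([0.26194869, 0.56706912, 0.22182014]), 'eef_rot': array([-0.88556338,  1.3843574 ,  0.88441148]), 'contact_force': array([ 0.30690832,  0.48765484, -0.04087654]), 'torque': array([-0.01052297,  0.04118979,  0.0370364 ]), 'gripper_width': 0.09384658394009737}
side {'fov_y': 46.255231329992235, 'cx': 280.1633594056688, 'cy': 206.1521775497275, 'D': array([0.0214029, 0.       , 0.       , 0.       , 0.       ]), 'world_from_camera': array([[ 0.99696774, -0.01979525,  0.07525606,  0.33967008],
       [-0.07484889, -0.50845208,  0.85783106, -1.04556468],
       [ 0.02128312, -0.86086272, -0.50839197,  0.69455244],
       [ 0.        ,  0.        ,  0.       
[... 181 characters left out ...]
 'world_from_camera': array([[ 0.01545479, -0.9756275 ,  0.21888838,  0.17160698],
       [-0.99986518, -0.01386522,  0.00879634,  0.0249579 ],
       [-0.00554702, -0.21899481, -0.97571026,  1.35562638],
       [ 0.        ,  0.        ,  0.        ,  1.        ]])}
wrist {'fov_y': 68.49669992109729, 'cx': 279.73950904995525, 'cy': 208.78961995233354, 'D': array([-0.00248475,  0.        ,  0.        ,  0.        ,  0.        ]), 'world_from_camera': array([[ 0.42023177,  0.87322826,  0.246734  ,  0.19059849],
       [ 0.90741397, -0.40371786, -0.11666951,  0.60105126],
       [-0.00226819,  0.27291812, -0.96203459,  0.38225891],
       [ 0.        ,  0.        ,  0.        ,  1.        ]])}
```

View pics/side0.png

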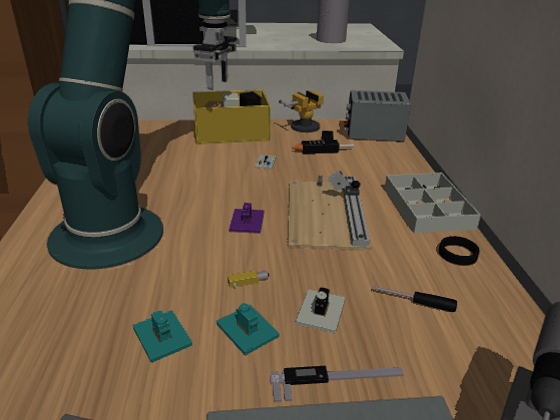

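View pics/top0.png

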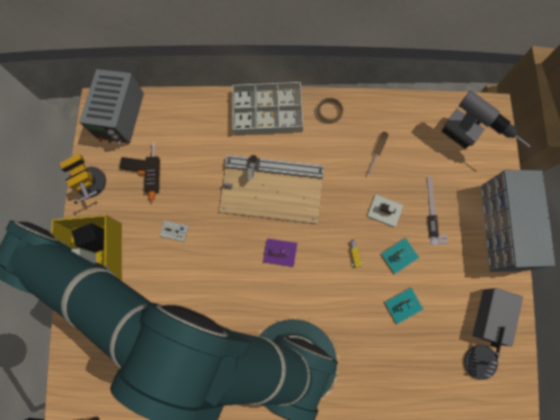

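View pics/wrist0.png

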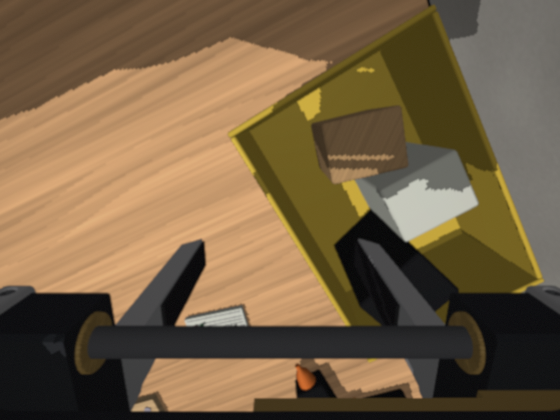

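The white plate with the black servo, at top (385,210) / side (321,308), fits the description. The look-alikes are purple (280,252) and teal (400,256), (404,306) in the top view. I'll check enlarged crops.

Run:
```python
import cv2,numpy as np
t=cv2.imread("pics/top0.png"); s=cv2.imread("pics/side0.png")
f=lambda im,x,y,w,h,k:cv2.resize(im[y:y+h,x:x+w],None,fx=k,fy=k,interpolation=cv2.INTER_CUBIC)
a=f(t,350,180,70,60,6); b=f(s,285,275,70,60,6)
cv2.imwrite("pics/c1.png",cv2.resize(np.hstack([a,b]),(784,336)))
a=f(t,210,140,125,90,3); b=f(s,270,160,120,90,3)
cv2.imwrite("pics/c2.png",np.hstack([a,b]))
```

```text
(no output)
```

View pics/c1.png

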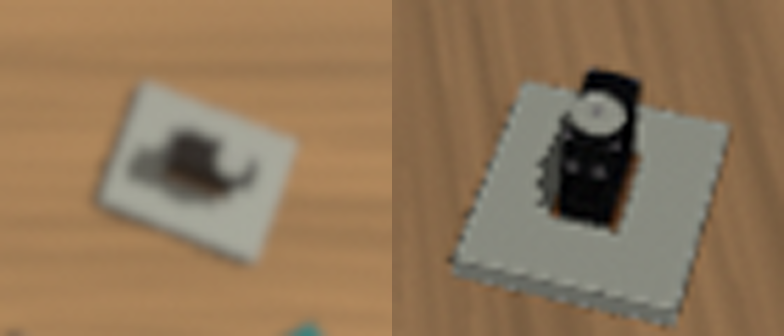

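View pics/c2.png

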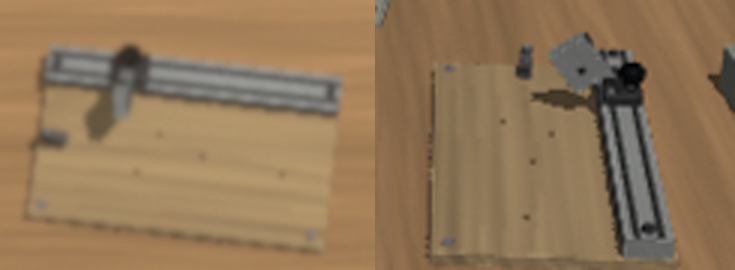

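```bash
cat > h.py <<'E'
import numpy as np, cv2
from scipy.spatial.transform import Rotation as R
def K(c):
    f=210/np.tan(np.radians(c["fov_y"])/2); return np.array([[f,0,c["cx"]],[0,f,c["cy"]],[0,0,1.]])
def ray(c,uv):
    p=cv2.undistortPoints(np.array(uv,float).reshape(-1,1,2),K(c),c["D"]).reshape(-1,2)
    T=c["world_from_camera"]; d=np.c_[p,np.ones(len(p))]@T[:3,:3].T
    return T[:3,3],d
def plane(c,uv,z):
    o,d=ray(c,uv); return o+d*((z-o[2])/d[:,2])[:,None]
def proj(c,P):
    T=np.linalg.inv(c["world_from_camera"]); P=np.atleast_2d(P)
    return cv2.projectPoints(P.astype(float),cv2.Rodrigues(T[:3,:3])[0],T[:3,3],K(c),c["D"])[0].reshape(-1,2)
def tri(c1,u1,c2,u2):
    o1,d1=ray(c1,[u1]);o2,d2=ray(c2,[u2]);d1=d1[0];d2=d2[0]
    A=np.c_[d1,-d2];s=np.linalg.lstsq(A,o2-o1,rcond=None)[0]
    a=o1+s[0]*d1;b=o2+s[1]*d2; return (a+b)/2,np.linalg.norm(a-b)
def rect(mask):
    cs,_=cv2.findContours(mask,cv2.RETR_EXTERNAL,cv2.CHAIN_APPROX_NONE)
    c=max(cs,key=cv2.contourArea); h=cv2.convexHull(c)
    e=0.01
    while True:
        q=cv2.approxPolyDP(h,e*cv2.arcLength(h,True),True).reshape(-1,2)
        if len(q)<=4: return q,c
        e*=1.1
def snap(env,viewer,name,fn):
    c=viewer.get_calibration(name); im=viewer.read_camera(name)
    cv2.imwrite(fn,im[:,:,::-1]); np.save(fn+".npy",c,allow_pickle=True); return c,im
E
python3 - <<'E'
from bench import env, viewer
from h import *
ct=viewer.get_calibration("top"); cs=viewer.get_calibration("side")
t=cv2.imread("pics/top0.png"); s=cv2.imread("pics/side0.png")
for nm,c,im,(x,y,w,h) in [("top",ct,t,(355,185,60,50)),("side",cs,s,(290,280,65,55))]:
    hsv=cv2.cvtColor(im,cv2.COLOR_BGR2HSV); m=np.zeros(im.shape[:2],np.uint8)
    m[y:y+h,x:x+w]=((hsv[y:y+h,x:x+w,1]<70)&(hsv[y:y+h,x:x+w,2]>100))*255
    m=cv2.morphologyEx(m,cv2.MORPH_OPEN,np.ones((3,3)))
    q,_=rect(m); P=plane(c,q,0.010)
    print(nm,q.tolist(),P.round(4).tolist(),P.mean(0).round(4)); print(np.linalg.norm(P-np.roll(P,-1,0),axis=1))
# jig board corners from the crops (scale 3)
print("side horn",tri(ct,(350+232/5.6/6*6/1,180+0),cs,(0,0))[1])
for n,u in [("fence front L",(210+45/3,140+82/3)),("fr R",(210+340/3,140+115/3)),("board NL",(210+25/3,140+218/3)),("NR",(210+325/3,140+250/3))]:
    print(n,plane(ct,[u],0.012)[0], plane(ct,[u],0.032)[0])
for n,u in [("NL",(270+(433-375)/3,160+64/3)),("NR",(270+(430-375)/3,160+258/3)),("fence end low",(270+(625-375)/3,160+258/3))]:
    print(n,plane(cs,[u],0.012)[0])
E
```

```text
top [[375, 195], [402, 205], [395, 226], [368, 216]] [[0.543, -0.2681, 0.01], [0.5099, -0.3582, 0.01], [0.4381, -0.3314, 0.01], [0.4707, -0.2423, 0.01]] [ 0.4904 -0.3     0.01  ]
[0.09603211 0.07669056 0.09485807 0.07685426]
side [[308, 290], [344, 297], [335, 332], [296, 323]] [[0.474, -0.2427, 0.01], [0.5466, -0.2685, 0.01], [0.5105, -0.3671, 0.01], [0.4383, -0.3392, 0.01]] [ 0.4924 -0.3044  0.01  ]
[0.07713089 0.10492827 0.07738821 0.10290282]
side horn 0.405694383280794
fence front L [0.63260022 0.23857712 0.012     ] [0.62573829 0.23539738 0.032     ]
fr R [ 0.59789413 -0.09471039  0.012     ] [ 0.59154881 -0.09292912  0.032     ]
board NL [0.47446954 0.2531746  0.012     ] [0.4699614  0.24977757 0.032     ]
NR [ 0.44326002 -0.07735052  0.012     ] [ 0.43921644 -0.07582765  0.032     ]
NL [0.4790296  0.25050071 0.012     ]
NR [ 0.44624211 -0.08234556  0.012     ]
fence end low [ 0.60312943 -0.08929654  0.012     ]
```

Run:
```python
from bench import env, viewer
from h import *
s=env.get_state(); r=R.from_rotvec(s["eef_rot"]).as_matrix(); print(r.round(3)); 
c=viewer.get_calibration("wrist"); T=c["world_from_camera"]
print((r.T@T[:3,:3]).round(3), r.T@(T[:3,3]-s["position"]))
```

```text
[[-0.    -0.908  0.419]
 [-0.001  0.419  0.908]
 [-1.    -0.    -0.001]]
[[ 0.001 -0.273  0.962]
 [-0.001 -0.962 -0.273]
 [ 1.    -0.001 -0.001]] [-0.16034524  0.07903833  0.00070072]
```

```bash
python3 -m handwheel '[1,-0.1,-0.977,-0.6,1, 1,-0.1,-0.977,-0.6,1, 1,-0.1,-0.977,-0.6,1, 1,-0.1,-0.977,-0.6,1, 1,-0.1,-0.977,-0.6,1, 1,-0.1,-0.977,-0.6,1, 1,-0.1,-0.977,-0.6,1, 1,-0.1,-0.977,-0.6,1]'
python3 - <<'E'
from bench import env
from h import *
s=env.get_state(); r=R.from_rotvec(s["eef_rot"]).as_matrix(); print(r.round(3),s["position"],s["qpos"].round(2))
E
```

```text
time_s: 0.95
position: [0.4836, 0.2338, 0.2575]
eef_rot: [-0.277, 1.553, 0.277]
contact_force: [0.9, 1.1, 0.3]
gripper_width: 0.0944
[[ 0.    -0.346  0.938]
 [ 0.     0.938  0.346]
 [-1.     0.     0.   ]] [0.48356996 0.23380728 0.2574779 ] [-0.78  0.23  0.32  1.8  -0.08  1.12 -0.08]
```

```bash
python3 -m handwheel '[1,-0.02,-0.337,0.08,0.58, 1,-0.02,-0.337,0.08,0.58, 1,-0.02,-0.337,0.08,0.58, 1,-0.02,-0.337,0.08,0.58, 1,-0.02,-0.337,0.08,0.58, 1,-0.02,-0.337,0.08,0.58,1,-0.02,-0.337,0.08,0.58]'
python3 - <<'E'
from bench import env,viewer
from h import *
s=env.get_state(); r=R.from_rotvec(s["eef_rot"]).as_matrix(); print(r.round(3),s["position"],s["qpos"].round(2))
snap(env,viewer,"wrist","pics/w1.png")
E
```

```text
time_s: 1.65
position: [0.5782, 0.0924, 0.267]
eef_rot: [0.08, 1.57, -0.079]
contact_force: [-0.1, 1.1, 0.7]
gripper_width: 0.0939
[[-0.001  0.101  0.995]
 [ 0.     0.995 -0.101]
 [-1.     0.    -0.001]] [0.57815366 0.09242859 0.26698956] [-0.58  0.33  0.47  1.68 -0.16  1.17 -0.17]
```

View pics/w1.png

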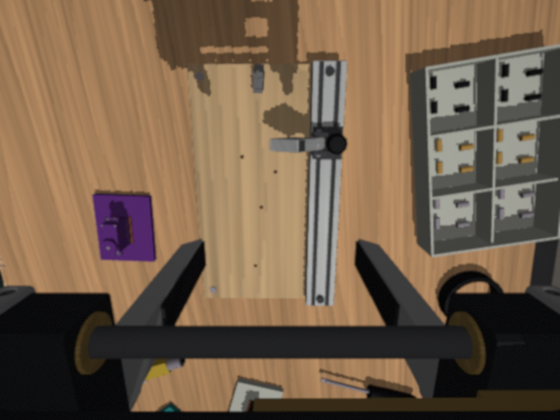

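Run:
```python
import cv2
t=cv2.imread("pics/w1.png")
cv2.imwrite("pics/c3.png",cv2.resize(t[50:180,180:370],None,fx=4,fy=4,interpolation=cv2.INTER_CUBIC))
cv2.imwrite("pics/c4.png",cv2.resize(t[190:315,185:375],None,fx=4,fy=4,interpolation=cv2.INTER_CUBIC))
```

```text
(no output)
```

View pics/c3.png

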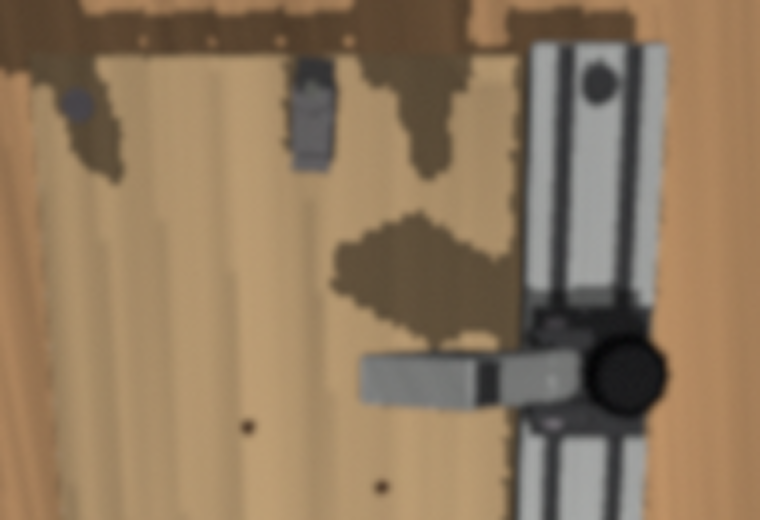

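View pics/c4.png

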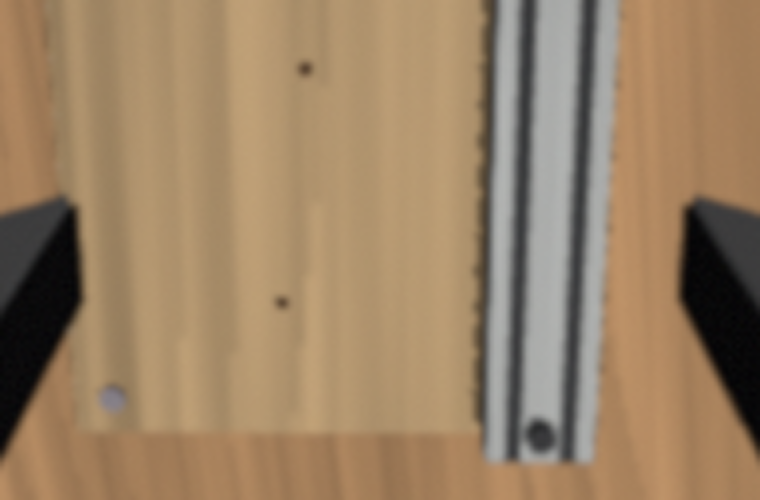

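Run:
```python
from h import *
from scipy.optimize import minimize_scalar
c=np.load("pics/w1.png.npy",allow_pickle=True).item()
F=plane(c,[(312.75,60.75),(346.7,60.75),(333.2,305.2),(306.2,305.25)],0.032); print(F.round(4), np.linalg.norm(F-np.roll(F,-1,0),axis=1))
yj=(F[0]-F[3]); yj/=np.linalg.norm(yj); yb=F[1]-F[2]; yb/=np.linalg.norm(yb)
print("yaw",np.degrees(np.arctan2(-yj[0],yj[1])),np.degrees(np.arctan2(-yb[0],yb[1])))
ym=yj+yb; ym/=np.linalg.norm(ym); xm=np.array([ym[1],-ym[0],0])
o=(F[0]+F[3])/2; o[2]=.012
# board right/left-edge, near edge at z=.012
B=plane(c,[(180+30/4,50+55/4),(185+80/4,190+432/4)],.012); print("board in fence frame",[( (b-o)@xm,(b-o)@ym) for b in B], "expect near edge x=?, y +-165")
# carriage top edges z=.064 : near/far edges
C=plane(c,[(180+545/4,50+305/4),(180+535/4,50+435/4)],.064); print("carriage y",[((b-o)@xm,(b-o)@ym) for b in C])
obsA=[(180+362/4,50+(355+402)/8),(180+478/4,50+(357+408)/8)]
def pts(th,yc):
    l=np.array([[-58,-30],[-58,8]])/1000; ct,st=np.cos(th),np.sin(th)
    X=l[:,0]*ct+l[:,1]*st+.008; Z=-l[:,0]*st+l[:,1]*ct+.032
    return o+X[:,None]*xm+yc*ym+Z[:,None]*np.array([0,0,1])
from scipy.optimize import least_squares
g=least_squares(lambda p:(proj(c,pts(*p))-np.array(obsA)).ravel(),[1,.05]); print(g.x,g.fun)
cc=o+g.x[1]*ym; print("carriage origin",cc, "xm",xm,"ym",ym)
np.save("jig.npy",np.array([cc,xm,ym]))
print("arm pts",pts(*g.x))
```

```text
[[ 0.6321  0.2357  0.032 ]
 [ 0.6717  0.2316  0.032 ]
 [ 0.638  -0.0938  0.032 ]
 [ 0.5987 -0.0899  0.032 ]] [0.03982366 0.32723353 0.03950301 0.32732971]
yaw -5.856857202810053 -5.913024548304838
board in fence frame [(np.float64(-0.15284603126700094), np.float64(0.1636944080914124)), (np.float64(-0.1527853892458054), np.float64(-0.16435019516753013))] expect near edge x=?, y +-165
carriage y [(np.float64(0.00282812886769602), np.float64(0.08990351165619775)), (np.float64(0.0011068078378379178), np.float64(0.053128764317379666))]
[0.97839425 0.0704307 ] [-0.18969125 -0.24884253  0.10682904  0.23769831]
carriage origin [0.6226186  0.14295454 0.012     ] xm [ 0.9947298  -0.10253109  0.        ] ym [0.10253109 0.9947298  0.        ]
arm pts [[0.57360561 0.14800652 0.07536625]
 [0.60496434 0.14477424 0.09658375]]
```

Run:
```python
from h import *
c=np.load("pics/w1.png.npy",allow_pickle=True).item(); cc,xm,ym=np.load("jig.npy")
for z in (.064,.08,.1,.12):
    P=plane(c,[(180+583/4,50+94),(180+668/4,50+94),(180+625/4,50+335/4),(180+625/4,50+417/4)],z); print(z,[(round(1e3*(p-cc)@xm),round(1e3*(p-cc)@ym)) for p in P])
ct,=[1]
from bench import viewer
ct=viewer.get_calibration("top"); cs=viewer.get_calibration("side")
p,e=tri(cs,(270+(630-375)/3,160+75/3),ct,(210+128/3,140+57/3)); print("knob",(p-cc)@xm,(p-cc)@ym,p[2]-.012,e)
```

```text
0.064 [(14, 0), (39, 0), (26, 11), (27, -12)]
0.08 [(12, 1), (36, 1), (23, 12), (24, -10)]
0.1 [(9, 2), (31, 2), (20, 13), (21, -8)]
0.12 [(6, 4), (27, 4), (16, 13), (17, -6)]
knob 0.027060289670076225 0.0014157724588130909 0.0420660231055965 0.002923462925725691
```

```bash
python3 -m handwheel '[1,0,0.11,-0.032,0, 1,0,0.11,-0.032,0, 1,0.1,0.11,-0.032,0, 1,0.2,0.11,-0.032,0, 1,0.276,0.11,-0.032,0, 1,0.276,0.11,-0.032,0, 1,0.276,0.11,-0.032,0]'
cat > st.py <<'E'
from bench import env,viewer
from h import *
s=env.get_state(); r=R.from_rotvec(s["eef_rot"]).as_matrix(); cc,xm,ym=np.load("jig.npy"); d=s["position"]-cc
print("t",round(s["time_s"],2),"TCP carriage mm",np.round([1e3*d@xm,1e3*d@ym,1e3*d[2]],1),"tip z",round(1e3*d[2]-17,1),"zdir yaw",round(np.degrees(np.arctan2(r[1,2],r[0,2])),2),"F",(s["contact_force"]@np.array([xm,ym,[0,0,1]]).T).round(1),"w",s["gripper_width"].round(4))
E
python3 st.py
python3 - <<'E'
from bench import env,viewer
from h import *
snap(env,viewer,"wrist","pics/w2.png");snap(env,viewer,"side","pics/s2.png")
s=cv2.imread("pics/s2.png")
cv2.imwrite("pics/s2c.png",cv2.resize(s[130:260,260:410],None,fx=5,fy=4.6,interpolation=cv2.INTER_CUBIC))
E
```

```text
time_s: 2.4
position: [0.5685, 0.1483, 0.1302]
eef_rot: [0.08, 1.569, -0.08]
contact_force: [0.4, 0.6, 0.6]
gripper_width: 0.0938Traceback (most recent call last):
  File "st.py", line 4, in <module>
    print("t",round(s["time_s"],2),"TCP carriage mm",np.round([1e3*d@xm,1e3*d@ym,1e3*d[2]],1),"tip z",round(1e3*d[2]-17,1),"zdir yaw",round(np.degrees(np.arctan2(r[1,2],r[0,2])),2),"F",(s["contact_force"]@np.array([xm,ym,[0,0,1]]).T).round(1),"w",s["gripper_width"].round(4))
                                                                                                                                                                                                                                                       ^^^^^^^^^^^^^^^^^^^^^^^^
AttributeError: 'float' object has no attribute 'round'
```

View pics/w2.png

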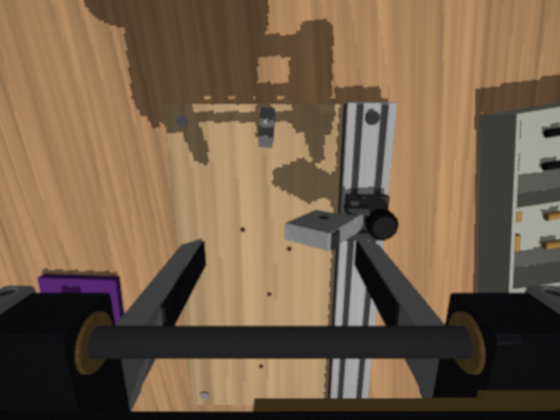

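View pics/s2c.png

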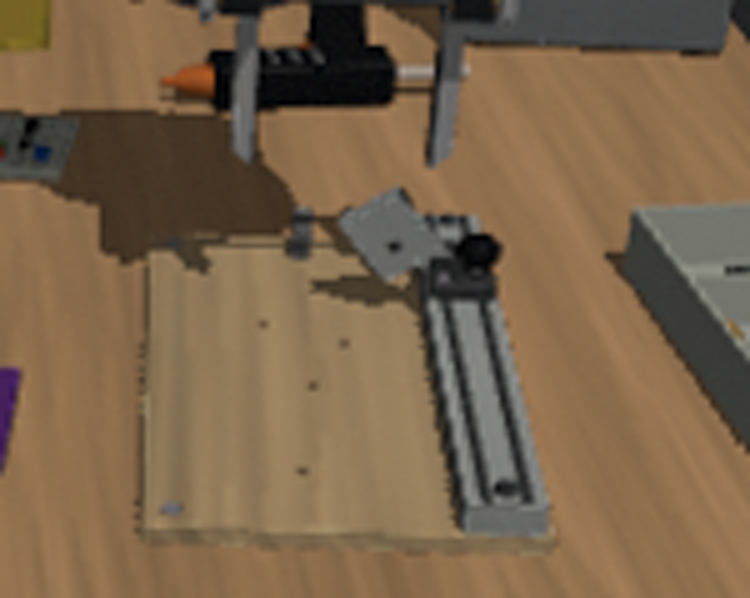

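```bash
sed -i 's/s\["gripper_width"\].round(4)/round(float(s["gripper_width"]),4)/' st.py; python3 st.py; python3 -m handwheel '[1,0.03,0,0,0, 1,0.044,0,0,0, 1,0.044,0,-0.002,0, 1,0.046,0,-0.014,0]'; python3 st.py;  python3 - <<'E'
from bench import env,viewer
from h import *
snap(env,viewer,"side","pics/s3.png")
s=cv2.imread("pics/s3.png")
cv2.imwrite("pics/s3c.png",cv2.resize(s[130:260,260:410],None,fx=5,fy=4.6,interpolation=cv2.INTER_CUBIC))
E
```

```text
t 2.5 TCP carriage mm [-5.340e+01 -1.000e-01  1.196e+02] tip z 102.6 zdir yaw -5.87 F [ 0.8  0.  -0.3] w 0.094
time_s: 2.9
position: [0.5616, 0.1482, 0.1063]
eef_rot: [0.081, 1.569, -0.081]
contact_force: [-0.2, 0.1, 0.1]
gripper_width: 0.094
t 2.9 TCP carriage mm [-61.3  -1.1  94.3] tip z 77.3 zdir yaw -5.92 F [-0.3  0.1  0.1] w 0.094
```

View pics/s3c.png

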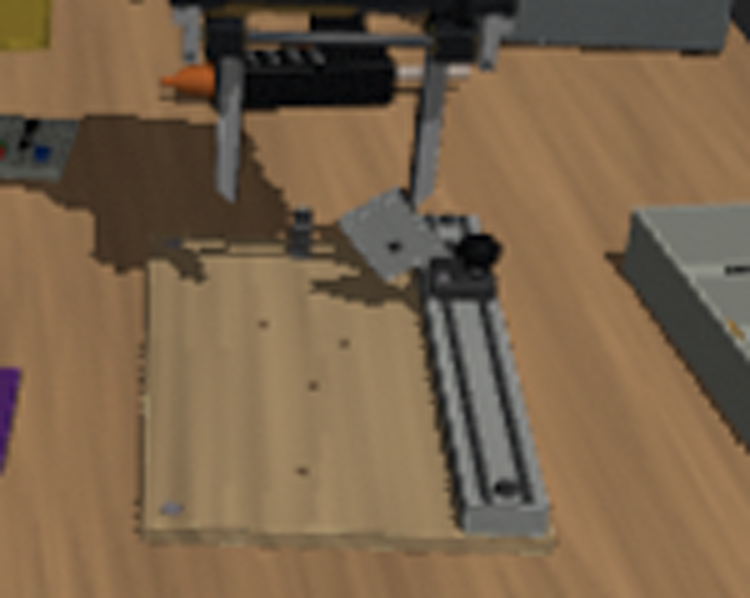

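```bash
python3 -m handwheel '[1,0.008,0,-0.013,0, 1,0.02,0,-0.028,0, 1,0.036,0,-0.041,0, 1,0.054,0,-0.05,0, 1,0.064,0,-0.053,0, 1,0.074,0,-0.055,0,1,0.08,0,-0.055,0,1,0.08,0,-0.055,0]'; python3 st.py;  python3 - <<'E'
from bench import env,viewer
from h import *
snap(env,viewer,"side","pics/s4.png")
s=cv2.imread("pics/s4.png")
cv2.imwrite("pics/s4c.png",cv2.resize(s[130:260,260:410],None,fx=5,fy=4.6,interpolation=cv2.INTER_CUBIC))
E
```

```text
time_s: 3.75
position: [0.5343, 0.1514, 0.0677]
eef_rot: [0.082, 1.569, -0.08]
contact_force: [-19.8, -2.5, 43.0]
gripper_width: 0.0935
t 3.75 TCP carriage mm [-88.7  -0.7  55.7] tip z 38.7 zdir yaw -5.91 F [-19.4  -4.5  43. ] w 0.0935
```

View pics/s4c.png

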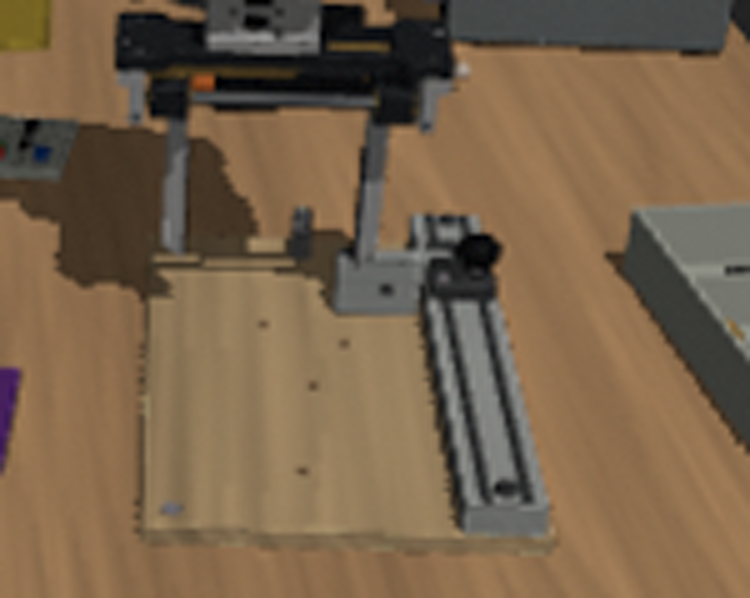

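```bash
python3 -m handwheel '[1,-0.06,0,0,0, 1,-0.16,0,0,0, 1,-0.26,0,0,0, 1,-0.264,-0.908,0.007,0.313, 1,-0.264,-0.908,0.007,0.313, 1,-0.264,-0.908,0.007,0.313, 1,-0.264,-0.908,0.007,0.313, 1,-0.264,-0.908,0.007,0.313]'; python3 st.py;  python3 - <<'E'
from bench import env,viewer
from h import *
print(env.get_state()["position"])
snap(env,viewer,"wrist","pics/w5.png");
E
```

```text
time_s: 4.6
position: [0.5099, -0.0996, 0.1974]
eef_rot: [0.274, 1.553, -0.273]
contact_force: [1.3, -0.2, -0.6]
gripper_width: 0.0937
t 4.6 TCP carriage mm [ -87.2 -252.8  185.4] tip z 168.4 zdir yaw -19.97 F [ 1.3 -0.1 -0.6] w 0.0937
[ 0.5099473  -0.09956669  0.19742861]
```

View pics/w5.png

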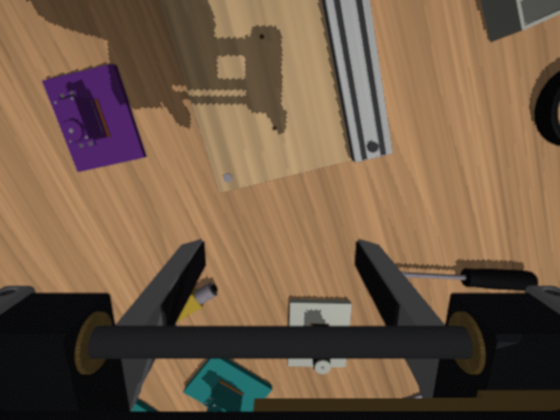

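```bash
python3 -m handwheel '[1,0,-0.392,0.102,0, 1,0,-0.392,0.102,0, 1,0,-0.392,0.102,0,1,0.04,-0.392,0.102,0,1,0.08,-0.392,0.102,0,1,0.08,-0.392,0.102,0]'; python3 st.py;  python3 - <<'E'
from bench import env,viewer
from h import *
print(env.get_state()["position"])
c,im=snap(env,viewer,"wrist","pics/w6.png");
snap(env,viewer,"side","pics/s6.png")
s=cv2.imread("pics/s6.png")
cv2.imwrite("pics/s6c.png",cv2.resize(s[130:260,260:410],None,fx=5,fy=4.6,interpolation=cv2.INTER_CUBIC))
E
```

```text
time_s: 5.25
position: [0.4895, -0.3003, 0.1549]
eef_rot: [0.276, 1.557, -0.276]
contact_force: [-0.1, 1.8, -0.0]
gripper_width: 0.0941
t 5.25 TCP carriage mm [ -87.  -454.6  142.9] tip z 125.9 zdir yaw -20.15 F [-0.3  1.8 -0. ] w 0.0941
[ 0.48948206 -0.30033221  0.15485767]
```

View pics/w6.png

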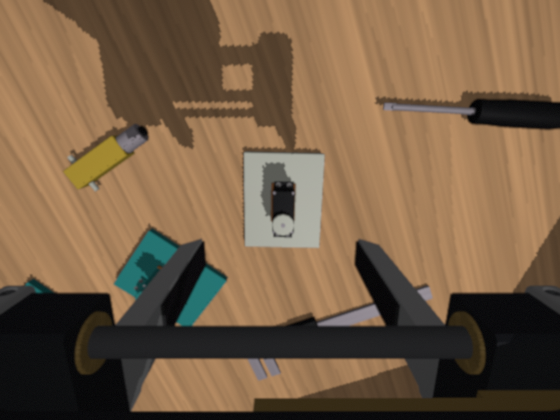

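View pics/s6c.png

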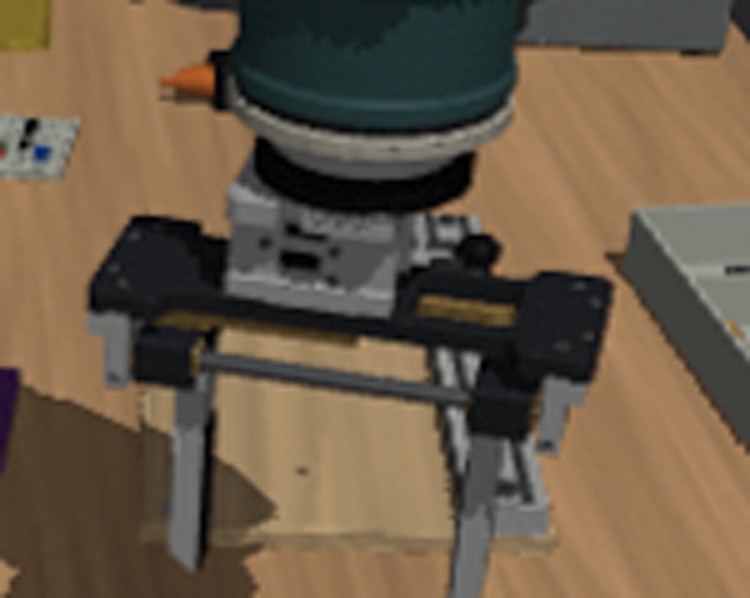

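Run:
```python
from h import *
from bench import env
c=np.load("pics/w6.png.npy",allow_pickle=True).item(); im=cv2.imread("pics/w6.png")
x,y,w,h=230,138,110,125
hsv=cv2.cvtColor(im,cv2.COLOR_BGR2HSV); m=np.zeros(im.shape[:2],np.uint8)
m[y:y+h,x:x+w]=((hsv[y:y+h,x:x+w,1]<70)&(hsv[y:y+h,x:x+w,2]>80))*255
m=cv2.morphologyEx(m,cv2.MORPH_OPEN,np.ones((3,3)))
q,_=rect(m); P=plane(c,q,.01); print(q.tolist(),np.linalg.norm(P-np.roll(P,-1,0),axis=1).round(4))
C=P.mean(0); 
# long edges
e=[P[i]-P[i-1] for i in range(4)]; L=sorted(e,key=np.linalg.norm)[2:]
yaws=[np.degrees(np.arctan2(-v[0]*np.sign(v[1]),v[1]*np.sign(v[1]))) for v in L]; print("C",C,"yaw",yaws)
print("horn",plane(c,[(283,225)],.054))
s=env.get_state(); r=R.from_rotvec(s["eef_rot"]).as_matrix(); print("shift tool",(r.T@(C-s["position"])).round(4), "tool yaw",np.degrees(np.arctan2(r[1,2],r[0,2])), s["position"])
```

```text
[[245, 151], [324, 155], [318, 247], [245, 245]] [0.0774 0.0972 0.0778 0.0989]
C [ 0.49278607 -0.30056298  0.01      ] yaw [np.float64(-21.716014823614696), np.float64(-21.976859159539757)]
horn [[ 0.48905343 -0.31012064  0.054     ]]
shift tool [ 0.1474 -0.0013  0.0021] tool yaw -19.960746958382018 [ 0.49140792 -0.29864455  0.15741444]
```

```bash
python3 -m handwheel '[1,0.08,-0.003,0.004,0.02, 1,0.16,-0.003,0.004,0.02, 1,0.22,-0.003,0.004,0.02, 1,0.248,-0.003,0.004,0.02, 1,0.248,-0.003,0.004,0.02, 1,0.248,-0.003,0.004,0.02]' 25; python3 st.py;  python3 -m handwheel '[0,0,0,0,0, 0,0,0,0,0, 0,0,0,0,0, 0,0,0,0,0, 0,0,0,0,0, 0,0,0,0,0, 0,0,0,0,0,0,0,0,0,0]' 25;python3 st.py
python3 - <<'E'
from bench import env,viewer
from h import *
print(env.get_state()["position"])
c,im=snap(env,viewer,"wrist","pics/w7.png");
E
```

```text
time_s: 5.95
position: [0.4936, -0.3014, 0.035]
eef_rot: [0.285, 1.55, -0.286]
contact_force: [-0.0, -0.4, -0.2]
gripper_width: 0.0938
t 5.95 TCP carriage mm [ -82.7 -455.3   23. ] tip z 6.0 zdir yaw -20.84 F [ 0.  -0.4 -0.2] w 0.0938
time_s: 6.75
position: [0.4926, -0.3014, 0.0333]
eef_rot: [0.286, 1.552, -0.286]
contact_force: [1.0, -0.3, -0.5]
gripper_width: 0.0337
t 6.75 TCP carriage mm [ -83.8 -455.3   21.3] tip z 4.3 zdir yaw -20.89 F [ 1.  -0.2 -0.5] w 0.0337
[ 0.49257475 -0.30140034  0.0333198 ]
```

View pics/w7.png

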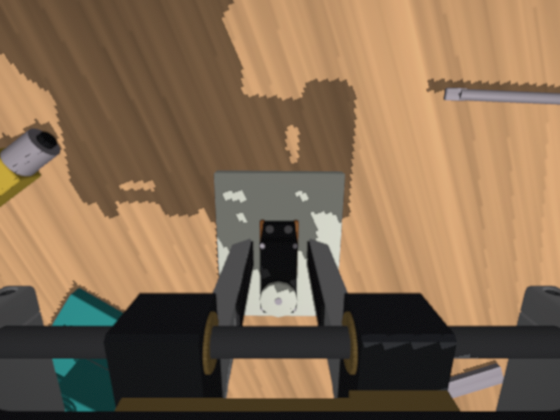

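```bash
python3 -m handwheel '[0,0,0,0,0, 0,0,0,0,0, 0,0,0,0,0, 0,0,0,0,0, 0,0,0,0,0, 0,0,0,0,0, 0,0,0,0,0]' 25;python3 st.py
```

```text
time_s: 7.5
position: [0.4926, -0.3014, 0.0333]
eef_rot: [0.286, 1.552, -0.286]
contact_force: [-0.3, -0.2, -0.7]
gripper_width: 0.0198
t 7.5 TCP carriage mm [ -83.8 -455.3   21.3] tip z 4.3 zdir yaw -20.88 F [-0.2 -0.2 -0.7] w 0.0198
```

```bash
python3 -m handwheel '[0,-0.03,0,0,0, 0,-0.09,0,0,0, 0,-0.15,0,0,0, 0,-0.16,0.1,-0.02,-0.1, 0,-0.16,0.2,-0.04,-0.2, 0,-0.16,0.3,-0.06,-0.334, 0,-0.16,0.4,-0.08,-0.334, 0,-0.16,0.5,-0.1,-0.334]';python3 st.py
```

```text
time_s: 8.3
position: [0.5343, -0.0533, 0.1146]
eef_rot: [0.081, 1.568, -0.08]
contact_force: [2.3, -1.2, -0.8]
gripper_width: 0.0197
t 8.3 TCP carriage mm [ -67.7 -204.2  102.6] tip z 85.6 zdir yaw -5.86 F [ 2.4 -0.9 -0.8] w 0.0197
```

```bash
python3 -m handwheel '[0,0,0.08,0.01,0, 0,0,0.16,0.016,0, 0,0,0.23,0.016,0, 0,0,0.23,0.016,0, 0,0,0.23,0.016,0]';python3 st.py
python3 - <<'E'
from bench import env,viewer
from h import *
c,im=snap(env,viewer,"wrist","pics/w8.png");snap(env,viewer,"side","pics/s8.png")
s=cv2.imread("pics/s8.png")
cv2.imwrite("pics/s8c.png",cv2.resize(s[130:260,260:410],None,fx=5,fy=4.6,interpolation=cv2.INTER_CUBIC))
E
```

```text
time_s: 8.8
position: [0.5539, 0.0588, 0.1141]
eef_rot: [0.079, 1.569, -0.079]
contact_force: [-0.0, -1.3, -1.2]
gripper_width: 0.0199
t 8.8 TCP carriage mm [-59.7 -90.8 102.1] tip z 85.1 zdir yaw -5.78 F [ 0.1 -1.3 -1.2] w 0.0199
```

View pics/w8.png

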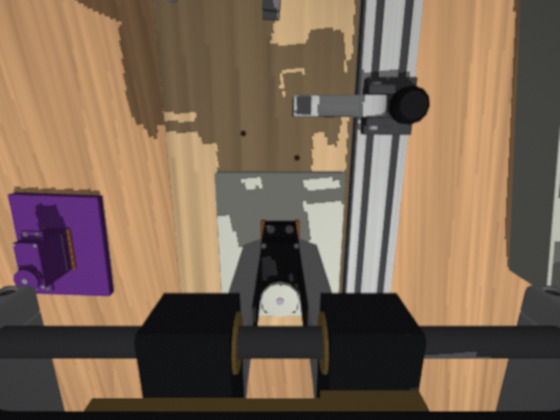

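View pics/s8c.png

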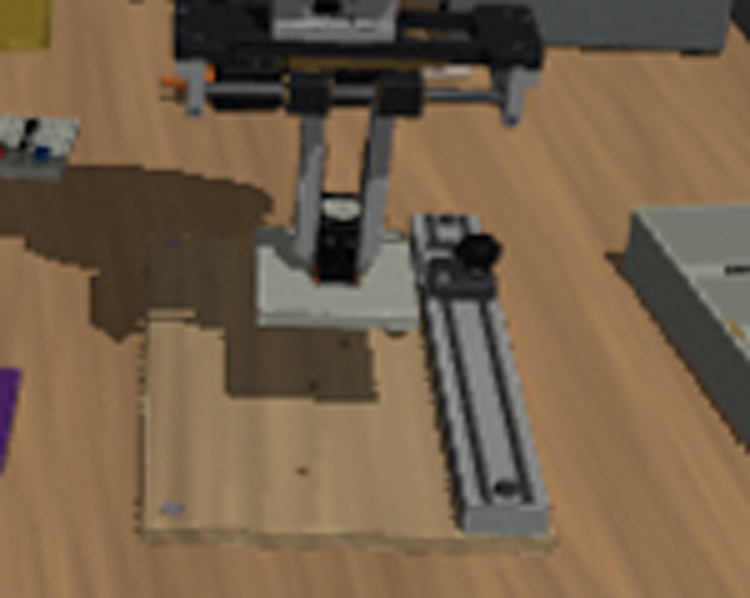

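```bash
python3 -m handwheel '[0,0.04,0,0,0, 0,0.08,0,0,0, 0,0.11,0,0,0, 0,0.126,0,0,0, 0,0.133,0,0,0, 0,0.137,0,0,0, 0,0.137,0,0,0]';python3 st.py
```

```text
time_s: 9.6
position: [0.5542, 0.0583, 0.0454]
eef_rot: [0.081, 1.569, -0.08]
contact_force: [0.1, -0.1, -1.0]
gripper_width: 0.02
t 9.6 TCP carriage mm [-59.4 -91.2  33.4] tip z 16.4 zdir yaw -5.87 F [ 0.1 -0.1 -1. ] w 0.02
```

```bash
python3 -m handwheel '[0,0,0.02,0.01,0, 0,0,0.04,0.02,0, 0,0,0.052,0.03,0, 0,0,0.058,0.032,0, 0,0,0.058,0.032,0, 0,0,0.058,0.032,0]';python3 st.py;python3 -m handwheel '[0,0.001,0,0.002,0, 0,0.002,0,0.004,0, 0,0.002,0,0.006,0, 0,0.002,0,0.008,0, 0,0.002,0,0.008,0]';python3 st.py
```

```text
time_s: 10.2
position: [0.5737, 0.0867, 0.0453]
eef_rot: [0.08, 1.568, -0.079]
contact_force: [2.6, 2.5, 4.5]
gripper_width: 0.0197
t 10.2 TCP carriage mm [-42.9 -61.   33.3] tip z 16.3 zdir yaw -5.81 F [2.3 2.7 4.5] w 0.0197
time_s: 10.7
position: [0.576, 0.0862, 0.0448]
eef_rot: [0.081, 1.571, -0.079]
contact_force: [-14.1, 3.8, 30.2]
gripper_width: 0.0198
t 10.7 TCP carriage mm [-40.5 -61.2  32.8] tip z 15.8 zdir yaw -5.82 F [-14.5   2.4  30.2] w 0.0198
```

```bash
python3 -m handwheel '[0,-0.001,0,0,0, 0,-0.002,0.002,0,0, 0,-0.002,0.004,0,0, 0,-0.002,0.006,0,0, 0,-0.002,0.006,0,0]';python3 st.py;python3 -m handwheel '[0,0,0.002,0,0, 0,0,0.004,0,0, 0,0,0.004,0,0]' 35;python3 st.py
```

```text
time_s: 11.2
position: [0.5763, 0.0872, 0.0448]
eef_rot: [0.08, 1.571, -0.082]
contact_force: [-8.5, -6.9, 10.2]
gripper_width: 0.0199
t 11.2 TCP carriage mm [-40.4 -60.2  32.8] tip z 15.8 zdir yaw -5.9 F [-7.8 -7.7 10.2] w 0.0199
time_s: 11.5
position: [0.5764, 0.0892, 0.0448]
eef_rot: [0.08, 1.571, -0.082]
contact_force: [-8.8, -6.9, 10.4]
gripper_width: 0.02
t 11.5 TCP carriage mm [-40.4 -58.2  32.8] tip z 15.8 zdir yaw -5.9 F [-8.  -7.7 10.4] w 0.02
```

```bash
python3 -m handwheel '[0,0,0.002,0,0, 0,0,0.003,0,0, 0,0,0.004,0,0]' 35;python3 st.py; python3 -m handwheel '[0,0,0.002,0,0, 0,0,0.003,0,0, 0,0,0.004,0,0]';python3 st.py;python3 - <<'E'
from bench import env,viewer
from h import *
c,im=snap(env,viewer,"wrist","pics/w9.png");
s=cv2.imread("pics/w9.png")
cv2.imwrite("pics/w9c.png",cv2.resize(s[100:300,180:440],None,fx=3,fy=3,interpolation=cv2.INTER_CUBIC))
E
```

```text
time_s: 11.8
position: [0.5766, 0.0905, 0.0448]
eef_rot: [0.08, 1.571, -0.083]
contact_force: [-9.0, -11.3, 12.8]
gripper_width: 0.0194
t 11.8 TCP carriage mm [-40.4 -56.9  32.8] tip z 15.8 zdir yaw -5.93 F [ -7.8 -12.1  12.8] w 0.0194
time_s: 12.1
position: [0.5766, 0.0908, 0.0449]
eef_rot: [0.079, 1.571, -0.085]
contact_force: [-10.5, -18.2, 16.8]
gripper_width: 0.0199
t 12.1 TCP carriage mm [-40.4 -56.6  32.9] tip z 15.9 zdir yaw -6.0 F [ -8.6 -19.2  16.8] w 0.0199
```

View pics/w9c.png

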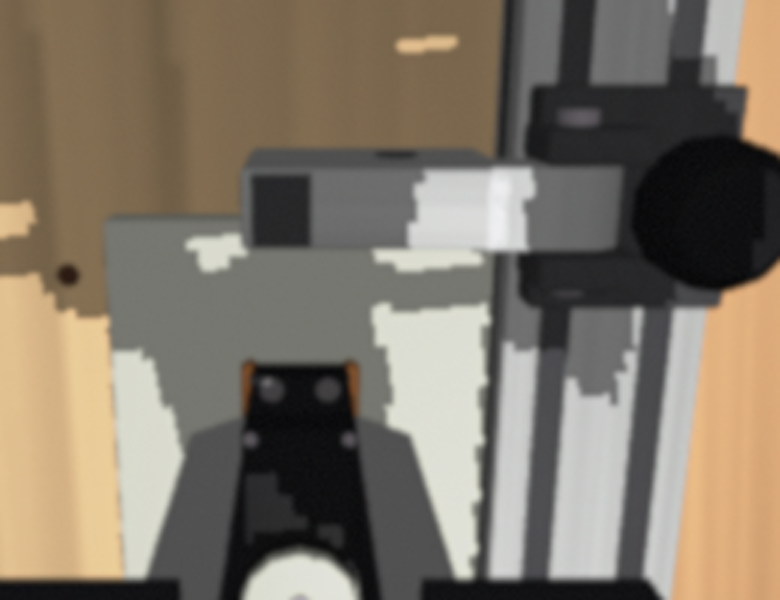

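```bash
python3 -m handwheel '[0,0,0,0.002,0, 0,-0.001,0,0.003,0, 0,-0.001,0,0.003,0, 0,-0.001,0,0.003,0, 0,-0.001,0,0.003,0]';python3 st.py; python3 -m handwheel '[0,0,0,0,0, 0,0,0,0,0, 0,0,0,0,0, 0,0,0,0,0, 0,0,0,0,0, 0,0,0,0,0]';python3 st.py
python3 - <<'E'
from bench import env,viewer
from h import *
c,im=snap(env,viewer,"wrist","pics/w10.png");snap(env,viewer,"side","pics/s10.png");snap(env,viewer,"top","pics/t10.png")
s=cv2.imread("pics/s10.png")
cv2.imwrite("pics/s10c.png",cv2.resize(s[130:260,260:410],None,fx=5,fy=4.6,interpolation=cv2.INTER_CUBIC))
E
```

```text
time_s: 12.65
position: [0.5767, 0.0908, 0.0449]
eef_rot: [0.079, 1.574, -0.085]
contact_force: [-19.0, -17.5, 17.1]
gripper_width: 0.0199
t 12.65 TCP carriage mm [-40.3 -56.6  32.9] tip z 15.9 zdir yaw -5.99 F [-17.1 -19.4  17.1] w 0.0199
time_s: 13.25
position: [0.5767, 0.0908, 0.0449]
eef_rot: [0.079, 1.574, -0.085]
contact_force: [-18.9, -16.4, 17.2]
gripper_width: 0.0198
t 13.25 TCP carriage mm [-40.3 -56.6  32.9] tip z 15.9 zdir yaw -5.99 F [-17.1 -18.2  17.2] w 0.0198
```

View pics/s10c.png

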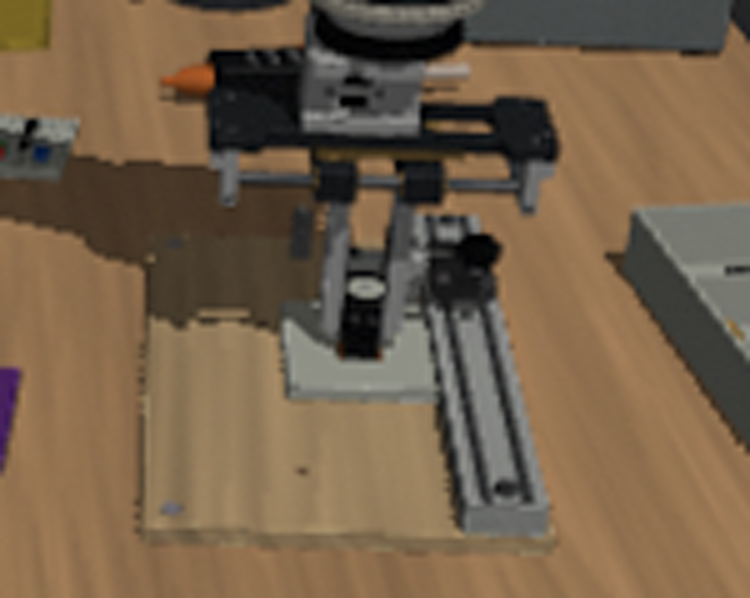

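View pics/w10.png

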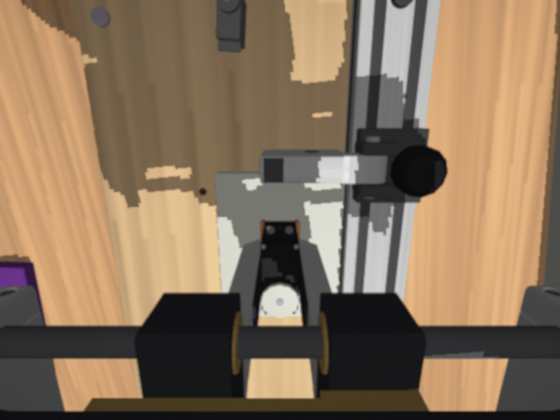

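```bash
python3 - <<'E'
from bench import job
job.close_job()
E
python3 st.py
```

```text
the job is handed in; nothing more can be done
the job is handed in; nothing more can be done
```

I handed the job in at about 13.4 s of the 64 s allowed. The stop is down, and the gripper is still holding the white servo foot pressed into the corner of the fence and the stop.

- **Flip stop:** I swung it down with the rear fingertip and pressed it onto its end stop with 43 N. The side picture then showed it level. After lifting off I only saw it from above. It looked down there, but those views are nearly straight overhead, so I could not re-measure its angle.
- **Servo foot:** I gripped the white foot across the 20 mm servo body and lowered it flat on the board, shaft end away from the stop. I then slid it to the fence and on to the stop.
- **Position at the last check:** The tool was at x = -40.3, y = -56.6 mm in the carriage frame, against -40 and -57 mm expected. It was within about 0.1° of the jig's angle as I measured it from the camera.
- **Forces at the last check:** The readings were steady over 0.6 s: 17 N away from the fence, 18 N away from the stop and 17 N up from the board. These are total forces at the wrist, so some of each is friction. The grip was set to 35 N at 19.8 mm opening.
- **Not fully checked:** The plate's angle while on the bench came out inconsistent between its edges, about -20 to -22°, so I relied on the grip and the fence to square it. I did not measure the bystanders again; the moves kept clear of them and I saw none disturbed.

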